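# Fit three bearings into their flange housings and dowel on the end cover

## Robot

A 6-joint arm with a two-finger parallel gripper is mounted at the origin on a cart in front of the work surface, level with it; the furniture and walls round the work are solid. World frame = base frame: x ahead of the robot, y to its left, z up, the work surface at z = 0. Lengths are in mm, angles in rad, forces in N, time in s.
With the tool pointing down it reaches from about 300 to 1000 mm from the base axis. Payload 5.1 kg.
Tool frame: the origin (TCP) lies between the finger pads; the fingertips stand 25 mm ahead of it and the grasp point (between the pads) lies 6 mm ahead of it; x points along the fingers, z is the direction in which the jaws open and shut, and the axes are right-handed (so a half turn about x gives the same grasp; the last joint's range is limited). The gripper opens to 95 mm and grips with 3 to 60 N. Pads are 20 mm wide; open, the fingers measure 119 mm over their backs; the gripper's body (75 mm by 180 mm) begins 59 mm behind the grasp point.
Start: joints at [-1.226, 0.124, 1.65, -0, 1.367, -0.083], TCP at [269.633, -591.424, 213.056] pointing down, gripper open.
Joint ranges: [-2.61, 2.61], [-1.02, 2.33], [0.03, 2.71], [-1.35, 4.49], [0.32, 2.68], [-2.91, 2.91]. Speed limits (rad/s): [2.57, 2.57, 3.14, 3.14, 3.14, 3.14].

## Interface

Orientations are given as [roll, pitch, yaw] about the fixed x, y, z axes, in that order (R = Rz(yaw) Ry(pitch) Rx(roll)).
In Python, from rig import manip gives the robot as it stands.
- The arm moves only by the shell command python3 -m handwheel 'ROWS' [OPENING] [FORCE]. ROWS is a JSON object of lists of equal length, an entry for each row: "slide": the shift along the tool's x, y, z in mm, a list of three; "twist": the turn about the tool's x in degrees. In form: {"slide": [[x, y, z], ...], "twist": [twist, ...]}. A call has 1 to 12 rows; each row shifts and turns the commanded pose from where the row before left it, along the tool's axes as they then stand; what a row does not reach is not made up. A row lasts 1/10 s, in which the tool goes at most 50 mm and 8.59 degrees, less where a joint would pass 70% of its speed; a pose out of reach is approached as far as the arm can. A call is refused whole if a number of a shift passes 50 or a number of a turn 8.59, either way. A call with a gripper value outside its range is refused whole. OPENING is the finger opening in mm, from 0 to 95.1, set as the call begins (- or left out, the last holds). The fingers move at their own pace and stop on an object; FORCE is the grip in N (left out, the last holds). Time passes only in rows, so rows that do not move let the fingers close. It gives the time, the measured TCP pose, the force and the opening at its end, in the units of the state.
- manip.sense(): the state, without advancing time (a new reading comes with each control period).
- manip.grab_frame(name): name is "scene" or "side" or "wrist"; returns the picture (384x512x3 uint8, red, green, blue); there is no depth.
- manip.camera_model(name): a dict with "fovy" (degrees; the focal length in pixels is half the picture's height over the tangent of half this angle, whatever the lens; pixels are square), "cx", "cy" (the principal point, pixels), "k1" (the pictures are not rectified: a ray, as slopes to the right and down, at radius r is drawn at 1 + k1 r^2 times it, then the intrinsics apply), "extrinsics" (4x4, takes a point from camera to world coordinates); the wrist camera has in their place "T_tool_cam" (4x4, takes a point from camera to tool coordinates, whose origin is the TCP and whose axes are the tool frame's). Camera axes: x right, y up, looking along -z (the intrinsics and any distortion apply to the point x, -y, -z); pixel columns grow to the right and rows downward; lengths in mm; the calibration is good to about 2 mm. A picture is of the moment at which its call begins: read the wrist's pose just before it. camera_model takes no time and is no camera call.
- manip.finish_job(): hands the job in, once; it reports no verdict.
The state is a dict: "time_s": time; "joint_positions": joint angles; "joint_velocities": joint speeds; "joint_efforts": joint torques, N m; "tcp_pos": TCP position; "tool_rot": TCP orientation; "wrist_force": force on the tool from outside, world axes, zero at the start; "ft_torque": the same for the moment, N m; "gripper_width": finger opening in mm.
Only numpy, scipy, OpenCV 4.12 (cv2) and the standard library are available. Lean on these libraries where they do the work, as an engineer would, in place of code of your own. Each camera call takes 0.05 s, during which the arm holds its last target. There are 200 camera calls.

## Task

Seat each of the three ball bearings flat and fully home in the blue housing whose bore it fits: small in small, medium in medium, large in large. When the large bearing is in, close its housing with the blue cover plate, rib up, so that both dowel pins come through the cover's holes and the cover lies flat on the two pillars. Let go of everything, and leave the tape roll and the tape measure where they are.

Things in the scene. Friction and masses are not known exactly. Their poses are not given: they have to be found in the camera images.
- bearing_small: Small ball bearing, steel with a brass-coloured shield: 40 mm outside diameter, 16 mm thick, 17 mm bore, 90 g. Origin: centre of its underside, z along its bore; both faces alike. Loose, starts flat on the bench; grip it across its outside.
- bearing_medium: Medium ball bearing, plain worn steel with a dark gap between its rings: 53 mm outside diameter, 16 mm thick, 160 g. Origin: centre of its underside, z along its bore; both faces alike. Loose, starts flat on the bench; grip it across its outside.
- bearing_large: Large ball bearing, steel with a black rubber seal: 64 mm outside diameter, 20 mm thick, 30 mm bore, 220 to 370 g. Origin: centre of its underside, z along its bore; both faces alike. Loose, starts flat on the bench; grip it across its outside.
- cover: Blue cast cover, about 300 g, loose, flat on the bench, rib up. Plate 8 mm thick, 144 mm long (y), 76 mm wide. Grip across the middle rib: 14 mm wide (x), 62 long (y), top at z 28; a low round step 54 mm across round the rib reaches z 11. 13 mm through holes for dowel pins at x 0, y +58 and -58 (1.5 mm play). Origin: centre of its flat underside, z up. Fits either way round.
- housing_small: Blue square flange housing with the smallest bore, for the small bearing: 76 x 76 mm, four corner bolt holes. Fixed. Origin: centre of its underside, z up. Round seat: floor at z 8 mm, 46 mm across, 3 mm play round the bearing; it widens by 3 mm all round over the top 4 mm to the rim, z 15 mm, ring 62 mm across outside.
- housing_medium: Blue square flange housing with the middle-sized bore, for the medium bearing: 88 x 88 mm, four corner bolt holes. Fixed. Origin: centre of its underside, z up. Round seat: floor at z 8 mm, 59 mm across, 3 mm play round the bearing; it widens by 3 mm all round over the top 4 mm to the rim, z 15 mm, ring 75 mm across outside.
- housing_large: Blue oval housing for the large bearing, 142 mm (y) x 86 mm. Fixed; origin: centre of underside, z up. Round seat: floor z 8, 70 mm across, 3 mm play; widens over the top 4 mm to the rim, z 15. At y +58 and -58 a pillar, 26 across, top z 29 (the cover rests there, 1 mm above the bearing), with a 10 mm dowel pin straight to z 39, tapered to its tip at z 47. Fingers fit along x, off the pillars.
- tape_roll: Roll of black electrical tape, a bystander that looks a little like a bearing: 55 mm across, 19 mm high. Origin: centre of its underside. Loose.
- measure: Yellow and black tape measure standing on the bench, a bystander: 78 mm long along y, 37 mm wide, 62 mm high. Origin: centre of its underside. Loose. Close behind it stands the bench grinder, 200 mm high; its tool rests reach out to x = 0.55 m at 110 mm height, so pass in front of them or over 200 mm.
Things that resemble listed ones, but are neither listed nor needed, are in the scene too. What is shaped like the bearing_large but turquoise is not meant.

How it is judged (in metres and radians):
On the way, in this order (a step that is already met when the one before it is completed fails the run):
1. the large bearing lies home in its seat with the cover still off (horizontal distance between bearing_large and housing_large below 0.005 m and z of bearing_large in the frame of housing_large between 0.006 and 0.0105 m and angle between bearing_large's own z axis and vertical below 0.08 rad and distance between cover and housing_large above 0.05 m), for 0.2 s.
2. the cover lies home on both dowel pins (horizontal distance between cover and housing_large below 0.005 m and z of cover in the frame of housing_large between 0.027 and 0.0315 m and angle between cover's own z axis and vertical below 0.06 rad and angle between the y axis of cover and the y axis of housing_large, either way round below 0.08 rad), for 0.2 s.
At the end, for the whole second after the job is handed in: Each bearing lies flat (0.08 rad) on the floor of its own housing's seat (z 6 to 10.5 mm), centred within 5 mm; the cover lies on the large housing's pillars over both pins (underside z 27 to 31.5 mm), centred within 5 mm, level within 0.06 and lined up within 0.08 rad; all at rest (all of step 2 and horizontal distance between bearing_small and housing_small below 0.005 m and z of bearing_small in the frame of housing_small between 0.006 and 0.0105 m and angle between each of bearing_small, bearing_medium, bearing_large's own z axis and vertical below 0.08 rad and horizontal distance between bearing_medium and housing_medium below 0.005 m and z of bearing_medium in the frame of housing_medium between 0.006 and 0.0105 m and horizontal distance between bearing_large and housing_large below 0.005 m and z of bearing_large in the frame of housing_large between 0.006 and 0.0105 m and linear speed of each of bearing_small, bearing_medium, bearing_large, cover below 0.02 m/s and angular speed of each of bearing_small, bearing_medium, bearing_large, cover below 0.2 rad/s); the robot touches nothing.
It fails at once if the tape roll is pushed more than 20 mm from where it lay (distance of tape_roll from where it was at the start of the episode above 0.02 m).
It fails at once if the tape measure is pushed more than 20 mm from where it lay (distance of measure from where it was at the start of the episode above 0.02 m).
It also fails if it takes over 102 s, if anything falls off the work surface, if the arm or the gripper's body presses on something with over 40 N, if the wrist force passes 120 N, or if a joint passes its speed limit or range.

## Working session

There is one attempt and no reset: what is moved stays moved. The work goes in short steps, Python scripts to look and compute and a shell command to move; the robot and the scene stay as the last step left them, time stands still between calls to the robot, and variables do not carry over. Pictures are saved under pics/ and viewed, about 12 in all and at most 16, crops included, and the job is handed in when it is done.

```bash
ls; mkdir -p pics; cat > h.py <<'E'
import numpy as np, cv2
from rig import manip
from scipy.spatial.transform import Rotation as R
def cam(name):
    m=manip.camera_model(name)
    if 'extrinsics' in m: T=np.array(m['extrinsics'])
    else:
        s=manip.sense(); W=np.eye(4); W[:3,:3]=R.from_euler('xyz',s['tool_rot']).as_matrix(); W[:3,3]=s['tcp_pos']
        T=W@np.array(m['T_tool_cam'])
    return dict(T=T,f=192/np.tan(np.radians(m['fovy'])/2),cx=m['cx'],cy=m['cy'],k=m['k1'])
def ray(c,u,v):
    d=np.array([(u-c['cx'])/c['f'],(v-c['cy'])/c['f']]); s=d.copy()
    for _ in range(30): s=d/(1+c['k']*(s@s))
    return c['T'][:3,3], c['T'][:3,:3]@np.array([s[0],-s[1],-1])
def toz(c,u,v,z):
    o,d=ray(c,u,v); return o+d*(z-o[2])/d[2]
def proj(c,p):
    q=np.linalg.inv(c['T'])@np.r_[p,1]; s=np.array([q[0],-q[1]])/-q[2]
    return s*(1+c['k']*(s@s))*c['f']+[c['cx'],c['cy']]
def grab(name,fn):
    c=cam(name); im=manip.grab_frame(name)[:,:,::-1].copy(); cv2.imwrite(f'pics/{fn}.png',im); return c,im
E
python3 - <<'E'
from h import *
for n in ('scene','side','wrist'):
    c,im=grab(n,n+'0'); print(n,c['T'].round(3).tolist(),c['f'],c['cx'],c['cy'],c['k'])
print(manip.sense())
a=cv2.imread('pics/scene0.png');
cv2.imwrite('pics/scene0b.png',cv2.resize(a,(800,600)))
b=cv2.hconcat([cv2.resize(cv2.imread('pics/%s0.png'%n),(400,300)) for n in('side','wrist')]);cv2.imwrite('pics/sw0.png',b)
E
```

```text
pics
scene [[0.792, 0.247, -0.559, -118.176], [-0.611, 0.299, -0.733, -865.234], [-0.014, 0.922, 0.388, 447.661], [0.0, 0.0, 0.0, 1.0]] 422.46491480787 268.0733034083844 188.99793309114807 -0.11930543470361482
side [[-0.857, 0.306, -0.414, -72.815], [-0.515, -0.513, 0.687, 736.222], [-0.002, 0.802, 0.597, 786.896], [0.0, 0.0, 0.0, 1.0]] 490.3558115819827 260.2622272320148 183.70137714136834 -0.0866017904966311
wrist [[0.416, 0.877, 0.24, 337.26], [-0.909, 0.402, 0.108, -560.737], [-0.002, -0.263, 0.965, 383.677], [0.0, 0.0, 0.0, 1.0]] 334.5509967138271 259.2025148578344 187.10190102687565 -0.05783227583338607
{'time_s': 0.15, 'joint_positions': array([-1.22561130e+00,  1.24320499e-01,  1.65136655e+00,  4.66165673e-05,
        1.36748654e+00, -8.25887919e-02]), 'joint_velocities': array([-0.00165411, -0.00231287, -0.00302335, -0.00147205, -0.00037077,
        0.00045555]), 'joint_efforts': array([ 4.57480401e-04, -4.18192971e+01, -3.60473728e+01,  7.75473565e-02,
        4.68820659e-02, -1.07229889e-04]), 'tcp_pos': array([ 269.47244135, -590.96005457,  212.08825336]), 'tool_rot': array([3.03014199, 1.56921473, 1.88711003]), 'wrist_force': array([-0.15795096, -0.58398258, -0.79045326]), 'ft_torque': array([ 0.03571896, -0.01016144, -0.04431228]), 'gripper_width': 94.89859998191389}
```

View pics/scene0b.png

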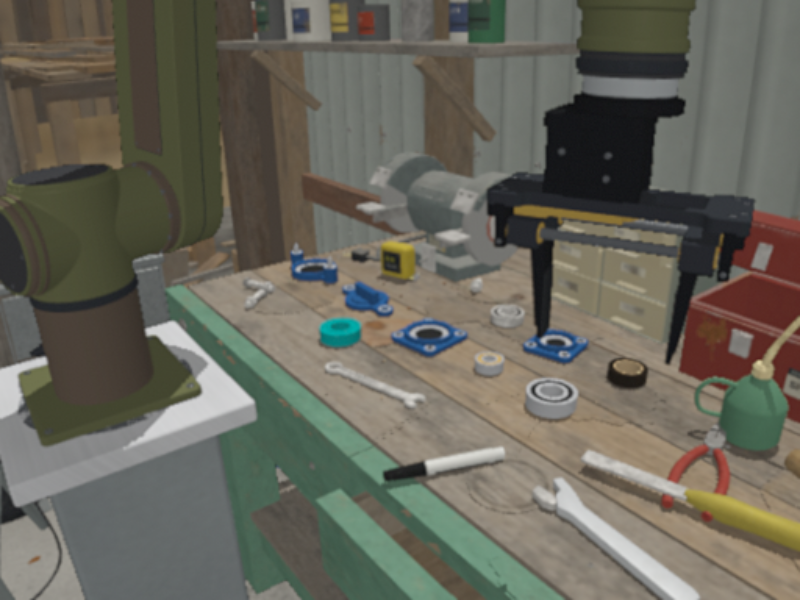

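View pics/side0.png

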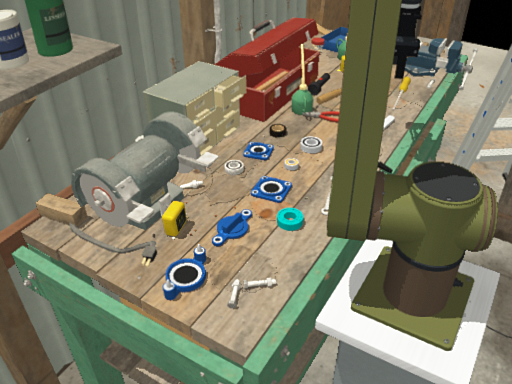

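The side view shows the large bearing at (312,144), small at (292,164) and medium at (234,167). The housings are at (258,150) small, (271,187) medium and (186,275) large, with the cover at (233,226). The scene view shows the same layout. I'll get rough positions from both views.

```bash
cat > tri.py <<'E'
from h import *
a=cam('scene');b=cam('side')
P=dict(bl=((551,391),(312,143),20),bs=((488,359),(292,163),16),bm=((507,311),(234,166),16),hs=((555,342),(258,150),15),hm=((429,333),(271,187),15),hl=((315,268),(186,274),15),cov=((368,297),(233,225),11),tape=((627,367),(278,130),19))
for k,(p,q,z) in P.items(): print(k,toz(a,p[0]*.64,p[1]*.64,z).round(),toz(b,*q,z).round())
E
python3 tri.py; python3 -c "
from h import *
s=manip.sense();print(R.from_euler('xyz',s['tool_rot']).as_matrix().round(3))
print(np.array(manip.camera_model('wrist')['T_tool_cam']).round(3))"
```

```text
bl [ 438. -404.   20.] [ 432. -396.   20.]
bs [ 440. -287.   16.] [ 436. -278.   16.]
bm [ 573. -189.   16.] [ 567. -183.   16.]
hs [ 551. -310.   15.] [ 553. -288.   15.]
hm [ 429. -171.   15.] [ 431. -153.   15.]
hl [435. 184.  15.] [433. 205.  15.]
cov [440.  10.  11.] [436.  19.  11.]
tape [ 563. -427.   19.] [ 555. -412.   19.]
[[-0.     0.91   0.415]
 [ 0.002  0.415 -0.91 ]
 [-1.     0.    -0.002]]
[[-0.0000e+00  2.6300e-01 -9.6500e-01 -1.7182e+02]
 [ 1.0000e-03  9.6500e-01  2.6300e-01  7.4231e+01]
 [ 1.0000e+00 -1.0000e-03 -1.0000e-03  3.8300e-01]
 [ 0.0000e+00  0.0000e+00  0.0000e+00  1.0000e+00]]
```

View pics/wrist0.png

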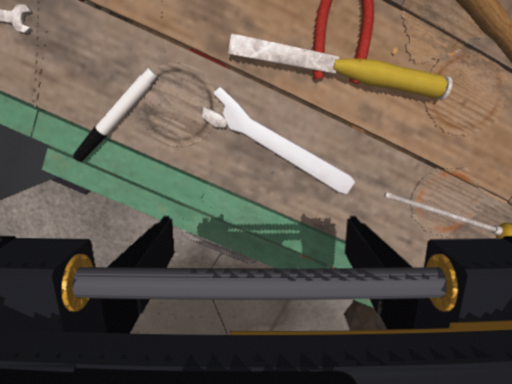

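```bash
python3 -m handwheel '{"slide":[[-16,0,0],[-16,0,0],[-16,0,0],[0,21,-42],[0,21,-43],[0,21,-43],[0,22,-42],[0,22,-43],[0,21,-43],[0,21,-42],[0,22,-43],[0,0,0]],"twist":[8.1,8.1,8.1,0,0,0,0,0,0,0,0,0]}'
python3 - <<'E'
from h import *
c,im=grab('wrist','w1'); s=manip.sense(); print(s['time_s'],s['tcp_pos'],s['joint_positions'].round(2),R.from_euler('xyz',s['tool_rot']).as_matrix().round(3).tolist())
E
```

```text
time_s: 1.35
tcp_pos: [441.0, -245.4, 260.9]
tool_rot: [2.677, 1.569, 1.117]
wrist_force: [-1.0, -1.1, 0.6]
gripper_width: 95.0
1.4 [ 440.12834237 -247.6148246   260.90948205] [-0.62 -0.23  1.91 -0.    1.46  0.94] [[-0.0, 1.0, 0.009], [-0.0, 0.009, -1.0], [-1.0, -0.0, 0.0]]
```

View pics/w1.png

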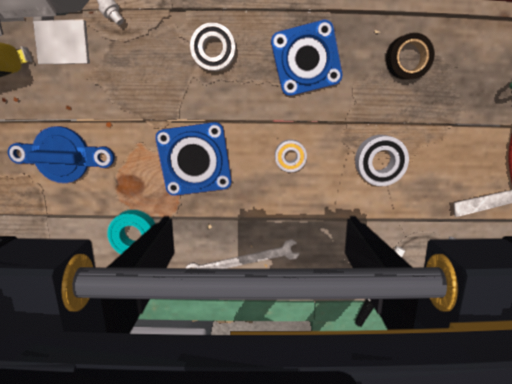

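The wrist view is clear. Bearings are at L (382,161), S (290,156) and M (213,46); housings at small (307,58) and medium (194,159); cover at (61,155). Next I'll look at the large housing.

```bash
python3 -m handwheel '{"slide":[[0,-2,-42],[0,-2,-42],[0,-2,-42],[0,-2,-42],[0,-2,-42],[0,-2,-42],[0,-2,-42],[0,-2,-42],[0,0,0],[0,0,0]],"twist":[0,0,0,0,0,0,0,0,0,0]}'
python3 - <<'E'
from h import *
import pickle
c,im=grab('wrist','w2'); pickle.dump(c,open('c2.pkl','wb')); s=manip.sense(); print(s['time_s'],s['tcp_pos'],s['joint_positions'].round(2))
E
```

```text
time_s: 2.4
tcp_pos: [422.2, 85.6, 260.9]
tool_rot: [-0.331, 1.57, -1.897]
wrist_force: [0.4, -0.9, 0.3]
gripper_width: 95.1
2.45 [422.35735435  85.01226819 260.85727078] [ 0.07 -0.41  2.05 -0.    1.5   1.64]
```

View pics/w2.png

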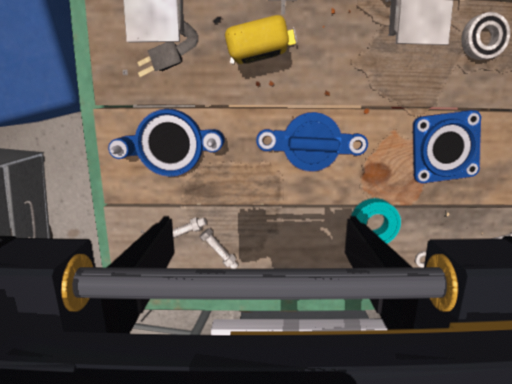

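```bash
cat > det.py <<'E'
from h import *
import pickle
def blue(im):
    h=cv2.cvtColor(im,cv2.COLOR_BGR2HSV); return cv2.inRange(h,(100,120,50),(125,255,255))
def holes(im,box,z,c,amin=10):
    x0,y0,x1,y1=box; m=np.zeros(im.shape[:2],np.uint8); m[y0:y1,x0:x1]=blue(im)[y0:y1,x0:x1]
    cs,hi=cv2.findContours(m,cv2.RETR_CCOMP,cv2.CHAIN_APPROX_NONE)
    for k,q in enumerate(cs):
        if hi[0][k][3]>=0 and len(q)>8 and cv2.contourArea(q)>=amin:
            pts=np.array([toz(c,*p[0],z)[:2] for p in q],np.float32); e=cv2.fitEllipse(pts)
            print('  hole',np.round(e[0],1),'d',np.round(e[1],1),'px',q[:,0].mean(0).round(1))
def outer(im,box,z,c):
    x0,y0,x1,y1=box; roi=im[y0:y1,x0:x1]; h=cv2.cvtColor(roi,cv2.COLOR_BGR2HSV)
    # wood: saturated warm mid-bright; bearings grey or dark
    m=np.where((h[:,:,1]<50)|(h[:,:,2]<50),255,0).astype(np.uint8)
    m=cv2.morphologyEx(m,cv2.MORPH_OPEN,np.ones((3,3),np.uint8))
    cs,_=cv2.findContours(m,cv2.RETR_EXTERNAL,cv2.CHAIN_APPROX_NONE); q=max(cs,key=cv2.contourArea)
    q=cv2.convexHull(q); pts=np.array([toz(c,p[0][0]+x0,p[0][1]+y0,z)[:2] for p in q],np.float32); e=cv2.fitEllipse(pts)
    print('  disc',np.round(e[0],1),'d',np.round(e[1],1))
E
python3 - <<'E'
from det import *
m=np.array(manip.camera_model('wrist')['T_tool_cam']);c2=pickle.load(open('c2.pkl','rb'))
c1=dict(c2);T=np.eye(4);T[:3,:3]=np.array([[0,1,.009],[0,.009,-1],[-1,0,0]]);T[:3,3]=[440.5,-246.5,260.9];c1['T']=T@m
print(c2['T'].round(3)[:3].tolist())
a=cv2.imread('pics/w1.png');b=cv2.imread('pics/w2.png')
print('hs');holes(a,(265,10,350,105),15,c1)
print('hm 1,2');holes(a,(145,110,240,200),15,c1);holes(b,(405,100,490,190),15,c2)
print('hl');holes(b,(100,95,235,185),15,c2);holes(b,(100,95,235,185),29,c2)
print('cov');holes(b,(250,100,380,180),8,c2);holes(a,(0,115,125,195),8,c1)
print('bl');outer(a,(345,130,420,195),10,c1)
print('bs');outer(a,(265,135,315,180),8,c1)
print('bm');outer(a,(180,15,245,80),8,c1);outer(b,(455,5,512,70),8,c2)
print('tape');outer(a,(380,28,440,85),10,c1)
E
```

```text
[[0.006, 0.965, 0.264, 496.686], [-1.0, 0.005, 0.002, 85.771], [0.001, -0.264, 0.965, 432.665]]
hs
  hole [ 527.6 -283.2] d [17.3 17.8] px [290.2  85.7]
  hole [ 541.1 -334.6] d [17.3 17.6] px [333.3  74.7]
  hole [ 559.9 -301.9] d [48.3 48.6] px [306.9  57.5]
  hole [ 578.9 -269.5] d [17.4 17.7] px [279.7  40.3]
  hole [ 592.4 -321.1] d [17.2 17.5] px [324.4  28.9]
hm 1,2
  hole [ 408.5 -199.8] d [17.7 18.2] px [222.4 181. ]
  hole [ 435.9 -163. ] d [60.9 61.3] px [193.  159.5]
  hole [ 463.7 -126.4] d [17.4 17.8] px [163.2 137.8]
  hole [ 472.7 -190.8] d [17.4 17.8] px [214.2 130.8]
  hole [ 399.8 -128.8] d [17.3 18. ] px [423.5 175.1]
  hole [ 436.5 -157.2] d [60.  61.2] px [448.4 147.1]
  hole [ 464.3 -119.7] d [17.4 18.2] px [422.8 124.8]
  hole [ 473.2 -184. ] d [17.3 17.6] px [473.  118.9]
hl
  hole [439.7 199.1] d [71.7 72.2] px [168.3 142.2]
  hole [441.6 195.3] d [69.3 69.8] px [168.3 142.2]
cov
  hole [437.9 -40.4] d [23.4 24.4] px [357.2 144.3]
  hole [442.6  75.6] d [23.8 24.3] px [266.7 140.1]
  hole [437.4 -42. ] d [23.8 24.2] px [101.6 157. ]
bl
  disc [ 437.2 -405.4] d [66. 72.]
bs
  disc [ 451.4 -282.3] d [20.2 32.6]
bm
  disc [ 572.2 -189.8] d [54.6 56.1]
  disc [ 572.7 -190.3] d [55.1 63.3]
tape
  disc [ 564.5 -427.1] d [53.4 59.5]
```

```bash
python3 -m handwheel '{"slide":[[0,2,49],[0,2,49],[0,2,49],[0,2,49],[0,2,49],[0,2,49],[0,2,49],[0,2,49],[0,1,49],[0,1,49],[0,0,0]],"twist":[0,0,0,0,0,0,0,0,0,0,0]}'
python3 -m handwheel '{"slide":[[10,0,0],[10,0,0],[10,0,0],[10,0,0],[10,0,0],[10,0,0],[10,0,0],[10,0,0],[10,0,0],[10,0,0],[10,0,0],[0,0,0]],"twist":[-8.2,-8.2,-8.2,-8.2,-8.2,-8.2,-8.2,-8.2,-8.2,-8.2,-8.2,0]}'
cat > look.py <<'E'
from det import *
import sys
def look(fn):
    p=manip.sense(); c,im=grab('wrist',fn); s=manip.sense(); M=R.from_euler('xyz',s['tool_rot']).as_matrix()
    print('t',s['time_s'],'tcp',p['tcp_pos'].round(1),s['tcp_pos'].round(1),'y',M[:,1].round(3),'z',M[:,2].round(3),'j6',s['joint_positions'][5].round(2),'F',s['wrist_force'].round(1),'w',round(s['gripper_width'],1))
    return c,im
if __name__=='__main__': look(sys.argv[1])
E
python3 look.py w3
```

```text
time_s: 3.55
tcp_pos: [438.9, -410.6, 259.4]
tool_rot: [-1.509, 1.569, -3.085]
wrist_force: [-0.9, -0.3, -0.3]
gripper_width: 95.2
time_s: 4.75
tcp_pos: [439.7, -403.9, 149.1]
tool_rot: [2.359, 1.567, 2.364]
wrist_force: [-0.7, -1.4, 0.2]
gripper_width: 95.1
t 4.8 tcp [ 439.7 -403.9  149.1] [ 440.3 -404.2  150.2] y [-0.002  1.     0.001] z [ 1.     0.002 -0.001] j6 -0.83 F [-0.1  0.1  0.4] w 94.8
```

View pics/w3.png

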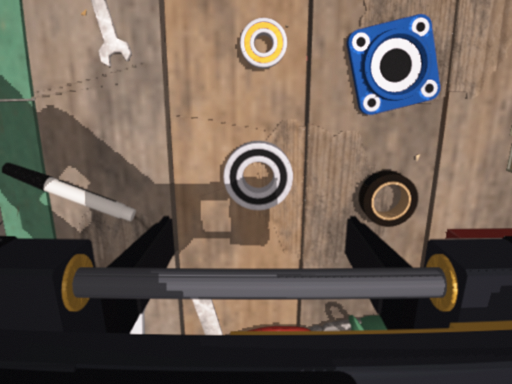

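The large bearing is at (258,176), the tape roll at (388,197), and the jaws are clear of both. Next I'll fit the seal ring, plus the small bearing and small housing, from this pose.

```bash
cat >> det.py <<'E'
def ring(im,box,z,c,kind):
    x0,y0,x1,y1=box; h=cv2.cvtColor(im,cv2.COLOR_BGR2HSV)[y0:y1,x0:x1]
    m={'dark':cv2.inRange(h,(0,0,0),(180,255,60)),'brass':cv2.inRange(h,(15,110,120),(35,255,255)),'steel':cv2.inRange(h,(0,0,150),(180,40,255))}[kind]
    cs,_=cv2.findContours(m,cv2.RETR_EXTERNAL,cv2.CHAIN_APPROX_NONE); q=cv2.convexHull(max(cs,key=lambda q:cv2.contourArea(cv2.convexHull(q))))
    pts=np.array([toz(c,p[0][0]+x0,p[0][1]+y0,z)[:2] for p in q],np.float32); e=cv2.fitEllipse(pts)
    print('  ',kind,np.round(e[0],1),'d',np.round(e[1],1)); return e
E
python3 - <<'E'
from det import *
c=cam('wrist'); a=cv2.imread('pics/w3.png')
c['T'][:3,3]+=np.array([440.,-404,149.8])-manip.sense()['tcp_pos']
for k in('dark','steel'): ring(a,(215,135,300,215),20,c,k)
for k in('brass','steel'): ring(a,(230,12,295,75),16,c,k)
holes(a,(335,5,450,125),15,c)
E
```

```text
dark [ 438.9 -403. ] d [51.5 52. ]
   steel [ 439.2 -402.2] d [63.7 64. ]
   brass [ 443.3 -285. ] d [32.7 32.9]
   steel [ 443.3 -285.1] d [39.9 40.1]
  hole [ 540.7 -334.5] d [16.9 17.4] px [371.3 102.2]
  hole [ 592.3 -321.3] d [16.3 16.9] px [429.1  87.9]
  hole [ 560.  -302.1] d [46.9 47.6] px [395.8  64.3]
  hole [ 527.3 -283.4] d [16.8 17.4] px [360.5  41.5]
  hole [ 578.7 -269.6] d [16.1 17.2] px [420.3  26.1]
```

```bash
python3 -m handwheel '{"slide":[[25,1.5,-1],[25,0,0],[25,0,0],[25,0,0],[16,0,0],[0,0,0]],"twist":[0,0,0,0,0,0]}'
python3 -m handwheel '{"slide":[[0,0,0],[0,0,0],[0,0,0],[0,0,0],[0,0,0],[0,0,0],[0,0,0]],"twist":[0,0,0,0,0,0,0]}' 50 30
```

```text
time_s: 5.4
tcp_pos: [439.3, -401.3, 32.8]
tool_rot: [2.312, 1.566, 2.317]
wrist_force: [-1.1, 0.9, 0.6]
gripper_width: 95.6
time_s: 6.1
tcp_pos: [441.0, -402.3, 35.1]
tool_rot: [-0.704, 1.571, -0.696]
wrist_force: [-0.6, -0.1, -0.7]
gripper_width: 51.1
```

Width 51 mm means it isn't gripping a 64 mm bearing, so I'll look.

```bash
python3 look.py w4
```

```text
t 6.15 tcp [ 441.  -402.3   35.1] [ 440.9 -402.3   35.1] y [-0.007  1.    -0.   ] z [ 1.     0.007 -0.   ] j6 -0.84 F [ 0.   0.5 -0.5] w 50.3
```

View pics/w4.png

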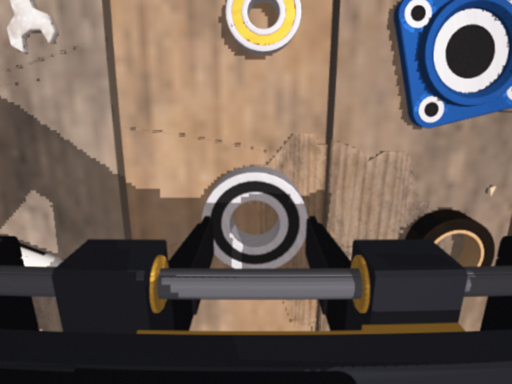

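```bash
python3 - <<'E'
from det import *
c=cam('wrist'); a=cv2.imread('pics/w4.png')
for k in('dark','steel'): ring(a,(195,160,315,235),20,c,k)
for k in('brass','steel'): ring(a,(220,0,308,60),16,c,k)
print(proj(c,[440.5,-402.3,20]),proj(c,[440.5,-402.3,29]), proj(c,[439,-378,20]))
E
```

```text
dark [ 432.8 -410.1] d [57.5 72. ]
   steel [ 438.1 -389.4] d [37.5 55.5]
   brass [ 442.5 -285.1] d [32.7 33. ]
   steel [ 442.4 -285.3] d [39.  39.8]
[257.85389522 223.85012719] [257.80708828 229.66757835] [255.56373896 184.52774456]
```

```bash
python3 - <<'E'
from det import *
c=cam('wrist'); a=cv2.imread('pics/w4.png')
h=cv2.cvtColor(a,cv2.COLOR_BGR2HSV); m=cv2.inRange(h,(0,0,120),(180,40,255)); 
pts=[]
for u in range(215,300,4):
    v=np.where(m[160:240,u])[0]
    if len(v): pts.append((u,160+v[0]))
for z in (20,12,29):
    P=np.array([toz(c,*p,z)[:2] for p in pts]); A=np.c_[2*P,np.ones(len(P))]; s=np.linalg.lstsq(A,(P**2).sum(1),rcond=None)[0]
    print(z,s[:2],2*np.sqrt(s[2]+s[:2]@s[:2]))
print(pts)
E
```

```text
20 [ 439.85790279 -395.18591306] 54.91956127915226
12 [ 439.82950118 -398.04687079] 57.270447234738356
29 [ 439.88985461 -391.9673356 ] 52.27481457913144
[(215, np.int64(187)), (219, np.int64(184)), (223, np.int64(181)), (227, np.int64(178)), (231, np.int64(176)), (235, np.int64(174)), (239, np.int64(173)), (243, np.int64(172)), (247, np.int64(167)), (251, np.int64(167)), (255, np.int64(166)), (259, np.int64(166)), (263, np.int64(167)), (267, np.int64(168)), (271, np.int64(169)), (275, np.int64(170)), (279, np.int64(172)), (283, np.int64(175)), (287, np.int64(178)), (291, np.int64(182)), (295, np.int64(186)), (299, np.int64(193))]
```

```bash
python3 - <<'E'
from det import *
c,im=grab('scene','s5'); d,im2=grab('side','d5')
u,v=proj(c,[440,-400,15]).astype(int); print(u,v,proj(d,[440,-400,15]))
x,y=proj(d,[440,-400,15]).astype(int)
a=cv2.resize(im[max(0,v-60):v+60,u-65:u+65],None,fx=3,fy=3); b=cv2.resize(im2[y-60:y+60,x-65:x+65],None,fx=3,fy=3)
cv2.imwrite('pics/c5.png',cv2.hconcat([a,b]))
w=cam('wrist')
for p in ([415,-402,10],[466,-402,10],[408,-402,10],[473,-402,10],[415,-402,35],[466,-402,35]): print(p,proj(w,p).round())
E
```

```text
351 251 [309.91278947 143.04669972]
[415, -402, 10] [217. 217.]
[466, -402, 10] [299. 218.]
[408, -402, 10] [206. 217.]
[473, -402, 10] [310. 218.]
[415, -402, 35] [212. 233.]
[466, -402, 35] [304. 234.]
```

View pics/c5.png

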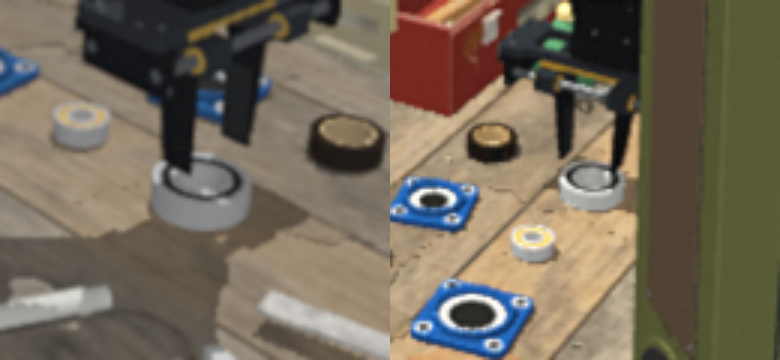

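```bash
python3 - <<'E'
from det import *
c=cam('scene');d=cam('side')
def tri(p,q):
    o,a=ray(c,*p);r,b=ray(d,*q); t=np.linalg.lstsq(np.c_[a,-b],r-o,rcond=None)[0]; return ((o+a*t[0]+r+b*t[1])/2).round(1),np.linalg.norm(o+a*t[0]-r-b*t[1]).round(1)
print(tri((286+186/3,191+172/3),(244+227/3,83+166/3)),tri((286+235/3,191+142/3),(244+174/3,83+156/3)))
E
```

```text
(array([ 415. , -410.3,   34.9]), np.float64(2.1)) (array([ 469.8, -403.3,   33.3]), np.float64(2.9))
```

```bash
python3 -m handwheel '{"slide":[[0,0,0],[0,0,0],[0,2,-1],[0,0,0],[0,0,0]],"twist":[0,0,0,0,0]}' 95
python3 -m handwheel '{"slide":[[3,0,0],[3,0,0],[2,0,0],[0,0,0]],"twist":[0,0,0,0]}'
python3 -m handwheel '{"slide":[[0,0,0],[0,0,0],[0,0,0],[0,0,0],[0,0,0],[0,0,0],[0,0,0]],"twist":[0,0,0,0,0,0,0]}' 40 20
python3 - <<'E'
from look import *
look('w6')
c,im=grab('scene','s6'); d,im2=grab('side','d6')
cv2.imwrite('pics/c6.png',cv2.hconcat([cv2.resize(im[191:311,286:416],None,fx=3,fy=3),cv2.resize(im2[83:203,244:374],None,fx=3,fy=3)]))
E
```

```text
time_s: 6.75
tcp_pos: [439.9, -400.2, 35.0]
tool_rot: [2.159, 1.571, 2.166]
wrist_force: [0.6, -0.7, 0.4]
gripper_width: 84.9
time_s: 7.15
tcp_pos: [439.6, -400.0, 26.4]
tool_rot: [2.328, 1.57, 2.335]
wrist_force: [-0.6, -0.9, -0.2]
gripper_width: 95.0
time_s: 7.85
tcp_pos: [439.9, -400.3, 27.1]
tool_rot: [-0.062, 1.571, -0.055]
wrist_force: [-0.6, 0.3, -0.1]
gripper_width: 44.6
t 7.9 tcp [ 439.9 -400.3   27.1] [ 439.9 -400.3   27.1] y [-0.007  1.    -0.   ] z [1.    0.007 0.   ] j6 -0.84 F [-0.2  0.1 -0.1] w 42.2
```

View pics/c6.png

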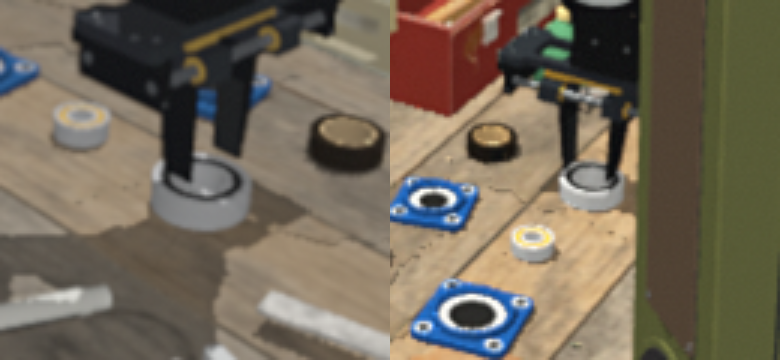

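The fingertips still sit above the bearing, so the tips are about level with the reported TCP and not 25 mm ahead of it. I'll go down with the jaws open, watching the force.

```bash
python3 -m handwheel '{"slide":[[0,0,0],[0,0,0],[0,0,0],[0,0,0],[0,-1,0],[0,-1,0],[0,0,0]],"twist":[0,0,0,0,0,0,0]}' 95
python3 -m handwheel '{"slide":[[3,0,0],[3,0,0],[3,0,0],[3,0,0],[0,0,0],[0,0,0]],"twist":[0,0,0,0,0,0]}'
python3 -m handwheel '{"slide":[[0,0,0],[0,0,0],[0,0,0],[0,0,0],[0,0,0],[0,0,0],[0,0,0]],"twist":[0,0,0,0,0,0,0]}' 50 20
python3 look.py w7
```

```text
time_s: 8.7
tcp_pos: [440.0, -402.5, 27.1]
tool_rot: [-0.93, 1.571, -0.923]
wrist_force: [0.0, 0.1, -1.0]
gripper_width: 91.2
time_s: 9.3
tcp_pos: [439.9, -402.2, 14.9]
tool_rot: [2.383, 1.57, 2.39]
wrist_force: [0.0, -1.1, -0.0]
gripper_width: 94.9
time_s: 10.0
tcp_pos: [439.6, -402.3, 15.1]
tool_rot: [2.9, 1.57, 2.907]
wrist_force: [-1.8, 0.3, 1.9]
gripper_width: 63.2
t 10.05 tcp [ 439.6 -402.3   15.1] [ 439.6 -402.3   15.1] y [-0.007  1.     0.   ] z [ 1.     0.007 -0.001] j6 -0.84 F [-2.9  0.   2.1] w 63.0
```

```bash
python3 -m handwheel '{"slide":[[0,0,0],[0,0,0],[3,0,0],[0,0,0],[0,0,0]],"twist":[0,0,0,0,0]}' 80
python3 -m handwheel '{"slide":[[0,0,0],[0,0,0],[0,0,0],[0,0,0],[0,0,0],[-10,0,0],[-30,0,0],[-40,0,0],[-40,0,0],[-30,0,0],[0,0,0]],"twist":[0,0,0,0,0,0,0,0,0,0,0]}' 50 40
python3 look.py w8; python3 -c "
from h import *
c,im=grab('scene','s8')"
```

```text
time_s: 10.55
tcp_pos: [439.9, -402.1, 11.8]
tool_rot: [1.996, 1.57, 2.003]
wrist_force: [0.5, 0.4, -0.3]
gripper_width: 80.1
time_s: 11.65
tcp_pos: [442.2, -404.7, 168.4]
tool_rot: [-0.833, 1.56, -0.826]
wrist_force: [1.1, -0.6, -2.6]
gripper_width: 62.7
t 11.7 tcp [ 442.2 -404.7  168.4] [ 440.9 -403.3  164.6] y [-0.007  1.    -0.004] z [1.    0.007 0.003] j6 -0.84 F [-0.1  0.  -2.9] w 62.9
```

View pics/w8.png

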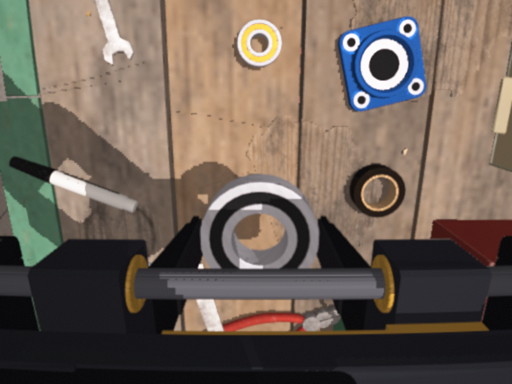

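```bash
python3 -m handwheel '{"slide":[[0,20,0],[0,40,0],[0,49,0],[0,49,0],[0,49,0],[0,49,0],[0,49,0],[0,49,0],[0,49,0],[0,40,0],[0,30,0],[0,20,0]],"twist":[0,0,0,0,0,0,0,0,0,0,0,0]}'
python3 -m handwheel '{"slide":[[0,0,0],[0,0,0],[0,0,0],[0,0,0]],"twist":[0,0,0,0]}'
python3 - <<'E'
from look import *
c,im=look('w9')
print('hl');
for z in (11,15): holes(im,(130,0,380,200),z,c,300)
print(toz(c,256,100,15))
E
```

```text
time_s: 12.95
tcp_pos: [433.9, 92.6, 158.4]
tool_rot: [-3.123, 1.565, -3.114]
wrist_force: [0.1, -0.7, -3.1]
gripper_width: 62.8
time_s: 13.35
tcp_pos: [436.1, 89.8, 161.3]
tool_rot: [-2.934, 1.569, -2.928]
wrist_force: [0.1, 0.1, -2.8]
gripper_width: 62.9
t 13.4 tcp [436.1  89.8 161.3] [436.3  89.8 161.6] y [-0.006  1.    -0.   ] z [ 1.     0.006 -0.001] j6 0.08 F [ 1.  -0.3 -2.3] w 62.8
hl
  hole [439.  200.4] d [71.7 72.1] px [262.7  53.5]
  hole [438.9 200. ] d [70.8 71.2] px [262.7  53.5]
[432.97770194 159.94462541  15.        ]
```

View pics/w9.png

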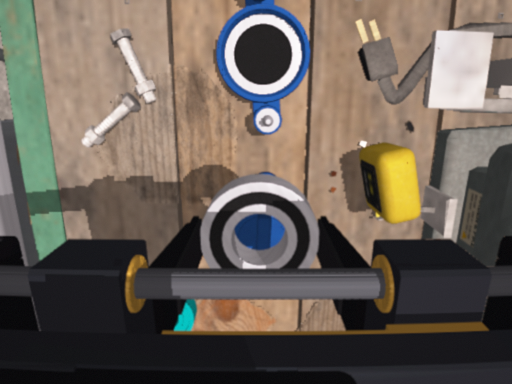

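```bash
python3 -m handwheel '{"slide":[[0,25,1],[0,40,1.5],[0,30,1],[0,15,0],[0,0,0],[0,0,0],[0,0,0]],"twist":[0,0,0,0,0,0,0]}'
python3 look.py w10; python3 -c "
from h import *
import cv2
m=np.array(manip.camera_model('wrist')['T_tool_cam'])
T=np.eye(4);a=-.006;T[:3,:3]=np.array([[0,-.006,1],[0,1,.006],[-1,0,0]]);T[:3,3]=[436.2,89.8,161.4]
c=cam('wrist');c['T']=T@m;print('pin',toz(c,267.5,120,47))"
```

```text
time_s: 14.1
tcp_pos: [439.2, 199.7, 161.9]
tool_rot: [-1.789, 1.57, -1.783]
wrist_force: [-0.6, -0.6, -3.1]
gripper_width: 62.6
t 14.15 tcp [439.2 199.7 161.9] [439.2 199.7 162. ] y [-0.006  1.    -0.   ] z [ 1.     0.006 -0.   ] j6 0.31 F [-0.3  0.3 -2.9] w 63.1
pin [443.26848402 144.01899714  47.        ]
```

```bash
python3 -m handwheel '{"slide":[[20,0.5,0],[35,0,0],[35,0,0],[25,0,0],[15,0,0],[0,0,0],[4,0,0],[3,0,0],[0,0,0],[0,0,0]],"twist":[0,0,0,0,0,0,0,0,0,0]}'
python3 -m handwheel '{"slide":[[2,0,0],[2,0,0],[1,0,0],[0,0,0]],"twist":[0,0,0,0]}'
```

```text
time_s: 15.15
tcp_pos: [439.7, 201.4, 25.9]
tool_rot: [0.304, 1.569, 0.311]
wrist_force: [0.8, -0.5, -2.2]
gripper_width: 62.7
time_s: 15.55
tcp_pos: [439.1, 201.2, 20.1]
tool_rot: [-2.86, 1.571, -2.852]
wrist_force: [-1.1, 0.9, -1.7]
gripper_width: 63.1
```

```bash
python3 -m handwheel '{"slide":[[0,0,0],[0,0,0],[0,0,0],[-5,0,0],[-20,0,0],[-40,0,0],[-40,0,0],[-30,0,0],[0,-40,0],[0,-45,0],[0,-25,0],[0,0,0]],"twist":[0,0,0,0,0,0,0,0,0,0,0,0]}' 80
python3 -m handwheel '{"slide":[[0,0,0],[0,0,0]],"twist":[0,0]}'
python3 - <<'E'
from look import *
c,im=look('w11')
for z in (11,15): holes(im,(130,0,380,200),z,c,300)
for k in('dark','steel'): ring(im,(220,0,310,100),28,c,k)
cv2.imwrite('pics/w11c.png',cv2.resize(im[0:150,180:340],None,fx=3,fy=3))
E
```

```text
time_s: 16.75
tcp_pos: [440.1, 89.1, 155.7]
tool_rot: [-0.332, 1.569, -0.329]
wrist_force: [0.0, 0.2, 0.3]
gripper_width: 80.5
time_s: 16.95
tcp_pos: [440.0, 91.9, 155.3]
tool_rot: [0.949, 1.57, 0.957]
wrist_force: [0.2, 0.8, 0.6]
gripper_width: 79.8
t 17.0 tcp [440.   91.9 155.3] [439.9  92.1 155.2] y [-0.008  1.     0.   ] z [1.    0.008 0.   ] j6 0.08 F [-0.  -0.5 -0.4] w 80.0
  hole [439.2 201.2] d [71.8 73.3] px [258.9  54.3]
  hole [439.2 200.8] d [70.9 72.3] px [258.9  54.3]
   dark [439.4 201.1] d [51.6 51.8]
   steel [439.9 199.9] d [64.3 67.1]
```

View pics/w11c.png

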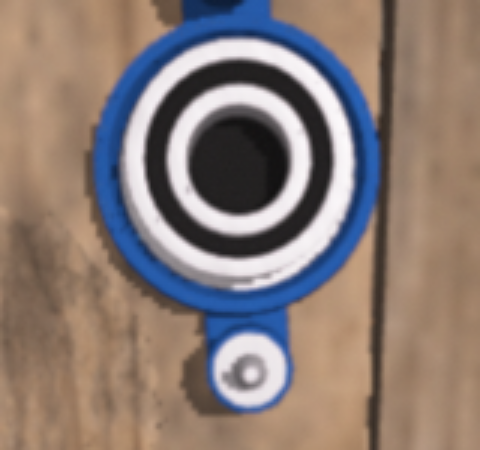

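The large bearing is seated level: its seal ring fits 51.7 mm at z=28, against 51.5–52 before. Next is the cover.

```bash
python3 -m handwheel '{"slide":[[0,-30,0],[0,-45,0],[0,-45,0],[0,-30,0],[0,-12,0],[0,0,0],[0,0,0],[0,0,0]],"twist":[0,0,0,0,0,0,0,0]}' 60
python3 - <<'E'
from look import *
c,im=look('w12')
holes(im,(100,0,400,235),8,c,30)
b=cv2.imread('pics/w2.png'); import pickle
c2=pickle.load(open('c2.pkl','rb'))
# white pillar tops in w2
h=cv2.cvtColor(b,cv2.COLOR_BGR2HSV)
for x0,y0,x1,y1 in ((108,135,132,160),(202,130,226,155)):
    m=cv2.inRange(h[y0:y1,x0:x1],(0,0,150),(180,60,255)); ys,xs=np.nonzero(cv2.morphologyEx(m,cv2.MORPH_CLOSE,np.ones((5,5)))); print('pillar',len(xs),toz(c2,xs.mean()+x0,ys.mean()+y0,29))
d=cv2.imread('pics/w11.png');h=cv2.cvtColor(d,cv2.COLOR_BGR2HSV)
T=np.array(manip.camera_model('wrist')['T_tool_cam']);W=np.eye(4);W[:3,:3]=[[0,-.008,1],[0,1,.008],[-1,0,0]];W[:3,3]=[440,92,155.3];c3=dict(c);c3['T']=W@T
m=np.zeros(h.shape[:2],np.uint8);m[105:140,245:282]=cv2.inRange(h[105:140,245:282],(0,0,150),(180,60,255));q=cv2.findContours(m,0,1)[0];q=cv2.convexHull(max(q,key=cv2.contourArea))
print(cv2.fitEllipse(np.array([toz(c3,*p[0],29)[:2] for p in q],np.float32)))
E
```

```text
time_s: 17.8
tcp_pos: [441.1, -69.4, 154.9]
tool_rot: [1.895, 1.57, 1.904]
wrist_force: [0.6, -0.5, -0.3]
gripper_width: 59.9
t 17.85 tcp [441.1 -69.4 154.9] [441.1 -69.5 154.9] y [-0.009  1.     0.   ] z [ 1.     0.009 -0.   ] j6 -0.29 F [-0.3  0.2  0. ] w 60.2
  hole [ 463.7 -123. ] d [17.4 17.5] px [280.3 225.3]
  hole [437.8 -40.3] d [23.4 23.7] px [255.7 144.2]
pillar 180 [435.34110962 259.54834453  29.        ]
pillar 264 [443.20863544 143.43637274  29.        ]
((443.2532653808594, 142.85562133789062), (21.05653190612793, 21.3494873046875), 108.2907485961914)
```

```bash
python3 -m handwheel '{"slide":[[0,30,0],[0,35,0],[0,22,0],[0,0,0],[20,0,0],[35,0,0],[35,0,0],[25,0,0],[15,0,0],[5,0,0],[0,0,0],[0,0,0]],"twist":[0,0,0,2.9,0,0,0,0,0,0,0,0]}' 50
python3 look.py w13
```

```text
time_s: 19.05
tcp_pos: [441.3, 16.5, 21.1]
tool_rot: [-0.019, 1.569, -0.062]
wrist_force: [-0.4, 0.9, 1.5]
gripper_width: 49.8
t 19.1 tcp [441.3  16.5  21.1] [441.6  16.4  21.4] y [ 0.043  0.999 -0.   ] z [ 0.999 -0.043  0.002] j6 -0.04 F [0.5 0.1 0.3] w 49.8
```

```bash
python3 -m handwheel '{"slide":[[2,1.2,-1],[2,0,0],[1,0,0],[0,0,0],[0,0,0]],"twist":[0,0,0,0,0]}'
python3 -m handwheel '{"slide":[[0,0,0],[0,0,0],[0,0,0],[0,0,0],[0,0,0],[0,0,0],[0,0,0],[0,0,0],[0,0,0]],"twist":[0,0,0,0,0,0,0,0,0]}' 5 50
python3 look.py w14
```

```text
time_s: 19.6
tcp_pos: [439.4, 17.4, 15.0]
tool_rot: [3.04, 1.571, 2.996]
wrist_force: [1.0, 0.2, 0.1]
gripper_width: 50.2
time_s: 20.5
tcp_pos: [439.5, 17.5, 15.1]
tool_rot: [0.016, 1.571, -0.027]
wrist_force: [0.2, -0.2, -0.5]
gripper_width: 13.6
t 20.55 tcp [439.5  17.5  15.1] [439.5  17.4  15.1] y [ 0.043  0.999 -0.   ] z [ 0.999 -0.043  0.   ] j6 -0.04 F [ 0.4  0.3 -0.9] w 13.4
```

```bash
python3 -m handwheel '{"slide":[[-10,0,0],[-30,0,0],[-30,0,0],[-20,0,0],[0,0,0],[0,30,2],[0,45,3],[0,45,3],[0,40,3],[0,20,1.4],[0,3.4,0],[0,0,0]],"twist":[0,0,0,0,-6.4,0,0,0,0,0,0,0]}'
python3 -m handwheel '{"slide":[[0,0,0],[0,0,0],[0,0,0]],"twist":[0,0,0]}'
python3 look.py w15
```

```text
time_s: 21.75
tcp_pos: [438.9, 201.4, 105.0]
tool_rot: [-2.464, 1.57, -2.394]
wrist_force: [-0.1, -0.7, -2.9]
gripper_width: 13.4
time_s: 22.05
tcp_pos: [439.5, 200.4, 105.1]
tool_rot: [-1.584, 1.571, -1.518]
wrist_force: [-0.1, -0.1, -2.5]
gripper_width: 13.8
t 22.1 tcp [439.5 200.4 105.1] [439.4 200.5 105.1] y [-0.067  0.998 -0.   ] z [ 0.998  0.067 -0.   ] j6 0.25 F [-0.1 -0.6 -1.8] w 13.5
```

View pics/w15.png

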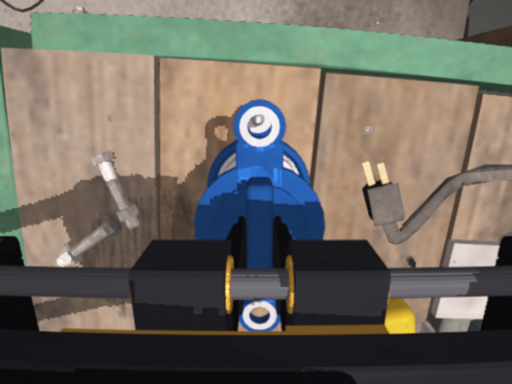

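Pin tip shows at (258,121) inside the cover hole at (260,125). I'll measure that offset.

```bash
python3 - <<'E'
from det import *
c=cam('wrist'); a=cv2.imread('pics/w15.png')
holes(a,(225,90,295,165),98,c,100)
g=cv2.cvtColor(a,cv2.COLOR_BGR2GRAY); print(g[112:138:2,246:276:2])
for z in(47,):print(toz(c,258,121,z),toz(c,259,119,z))
M=R.from_euler('xyz',manip.sense()['tool_rot']).as_matrix();p=manip.sense()['tcp_pos'];print('expected hole', p+58*M[:,1], 'pin exp', [435.4,259])
E
```

```text
hole [435.7 258.6] d [22.2 22.5] px [259.2 126.2]
[[224 241 240 244 245 243 241 240 244 244 243 243 245 236 135]
 [240 240 240 244 238 213 207 199 221 241 243 242 244 245 234]
 [238 239 237 196 141 164 198 180 169 223 235 242 244 244 244]
 [239 237 179 109 120 197 243 215 171 205 241 238 243 244 243]
 [239 224 140 105 119 198 242 217 163 207 241 240 242 244 242]
 [237 164 142 110 102 169 210 158 155 232 241 241 235 242 242]
 [230 144 148 137 108  98 113 142 216 240 240 241 215 236 242]
 [223 139 149 154 152 165 209 234 240 240 241 237 145 218 242]
 [224 118 192 237 237 237 240 238 239 241 237 164  94 230 242]
 [237 118 164 239 240 239 240 238 239 226 161  86 105 241 241]
 [237 181  77 137 190 212 216 200 155 103  84  77 178 243 241]
 [237 235 134  69  73  81  81  82  82  81  73 124 240 243 241]
 [237 238 230 145  69  55  52  51  58  71 142 228 242 242 241]]
[435.09519303 257.69596102  47.        ] [435.68031102 259.07535753  47.        ]
expected hole [435.54619269 258.37063424 105.05626089] pin exp [435.4, 259]
```

Hole and pin agree within about 0.5 mm, so I'll lower it straight down.

```bash
python3 -m handwheel '{"slide":[[15,0.3,0],[20,0,0],[5,0,0],[3,0,0],[3,0,0],[3,0,0],[3,0,0],[0,0,0]],"twist":[0,0,0,0,0,0,0,0]}'
python3 -m handwheel '{"slide":[[2,0,0],[2,0,0],[2,0,0],[1,0,0],[0,0,0]],"twist":[0,0,0,0,0]}'
```

```text
time_s: 22.9
tcp_pos: [439.3, 201.6, 53.0]
tool_rot: [-2.632, 1.571, -2.564]
wrist_force: [-0.5, -0.5, -3.2]
gripper_width: 13.3
time_s: 23.4
tcp_pos: [439.2, 201.6, 45.8]
tool_rot: [3.086, 1.57, -3.129]
wrist_force: [-1.2, -0.8, -2.5]
gripper_width: 13.8
```

```bash
python3 -m handwheel '{"slide":[[1,0,0],[1,0,0],[0,0,0],[0,0,0]],"twist":[0,0,0,0]}'
python3 -m handwheel '{"slide":[[0,0,0],[0,0,0],[0,0,0],[0,0,0],[0,0,0],[-5,0,0],[-30,0,0],[-40,0,0],[-40,0,0],[0,0,0]],"twist":[0,0,0,0,0,0,0,0,0,0]}' 45
python3 -m handwheel '{"slide":[[0,-40,0],[0,-45,0],[0,-15,0],[0,0,0],[0,0,0],[0,0,0]],"twist":[0,0,0,0,0,0]}'
python3 - <<'E'
from look import *
c,im=look('w16'); holes(im,(130,0,380,200),37,c,80)
cv2.imwrite('pics/w16c.png',cv2.resize(im[0:160,160:360],None,fx=2.5,fy=2.5))
E
```

```text
time_s: 23.8
tcp_pos: [439.4, 201.6, 44.1]
tool_rot: [-0.461, 1.571, -0.392]
wrist_force: [-0.4, -1.1, -1.4]
gripper_width: 13.6
time_s: 24.8
tcp_pos: [443.3, 203.0, 166.5]
tool_rot: [0.259, 1.558, 0.327]
wrist_force: [0.6, 0.5, 0.6]
gripper_width: 45.3
time_s: 25.4
tcp_pos: [446.0, 102.5, 158.8]
tool_rot: [2.489, 1.57, 2.558]
wrist_force: [0.2, -0.0, -0.5]
gripper_width: 45.3
t 25.45 tcp [446.  102.5 158.8] [446.  102.6 158.8] y [-0.069  0.998  0.   ] z [ 0.998  0.069 -0.   ] j6 0.04 F [ 0.5  0.2 -0.5] w 44.9
  hole [443.8 143.9] d [23.2 23.3] px [259.5 134. ]
```

View pics/w16c.png

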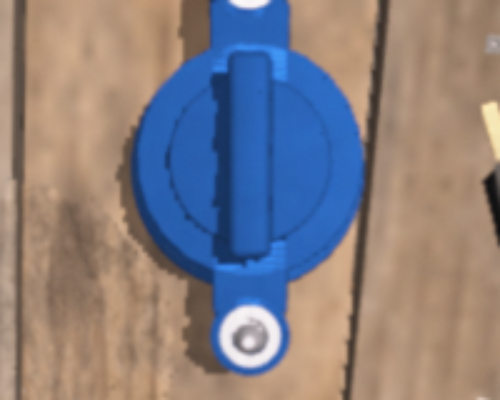

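Pin comes through and the cover looks seated and level: the boss ring fits at z=37. Next are clearances around the medium bearing, from the saved pictures.

```bash
python3 - <<'E'
from det import *
import pickle
d=cam('side'); c2=pickle.load(open('c2.pkl','rb'))
for n,p,z in (('rest R tip',(217,158),110),('rest R',(205,150),110),('rest L',(140,190),110),('cab bottom',(213,150),0),('cab bottom r',(245,118),0),('redbox',(262,128),0)): print(n,toz(d,*p,z).round())
for p in ((395,40),(452,40),(180,40),(125,40)): print('w2 rest',toz(c2,*p,110).round())
s0=cv2.imread('pics/side0.png'); cv2.imwrite('pics/s0c.png',cv2.resize(s0[60:240,60:330],None,fx=2.9,fy=2.9))
E
```

```text
rest R tip [544. -79. 110.]
rest R [592. -93. 110.]
rest L [620. 119. 110.]
cab bottom [ 679. -240.    0.]
cab bottom r [ 702. -452.    0.]
redbox [ 621. -425.    0.]
w2 rest [548. -38. 110.]
w2 rest [550. -92. 110.]
w2 rest [546. 157. 110.]
w2 rest [547. 208. 110.]
```

View pics/s0c.png

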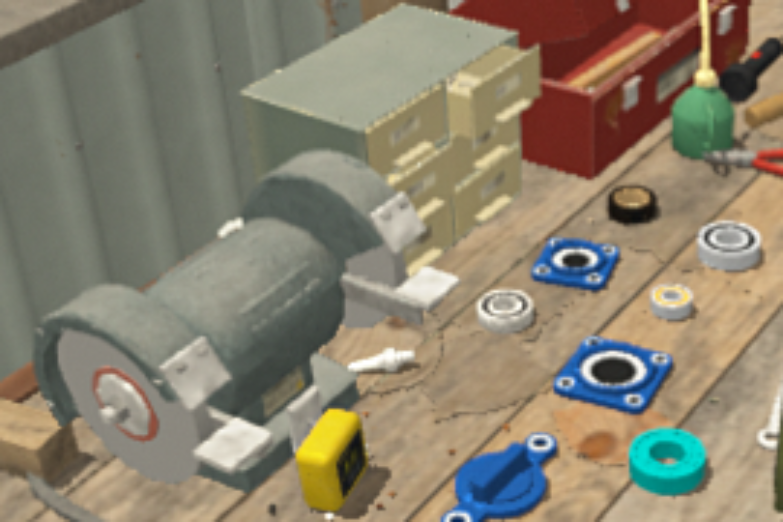

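```bash
python3 -m handwheel '{"slide":[[0,0,0],[0,-30,0],[0,-45,0],[0,-45,0],[0,-45,0],[0,-45,0],[0,-45,0],[0,-35,0],[0,0,36],[0,0,45],[0,0,45],[0,0,0]],"twist":[3.9,0,0,0,0,0,0,0,0,0,0,0]}' 85
python3 -m handwheel '{"slide":[[0,0,0],[0,0,0],[0,0,0]],"twist":[0,0,0]}'
python3 - <<'E'
from look import *
c,im=look('w17')
print(proj(c,[572,-188,16]))
u,v=proj(c,[572,-188,16]).astype(int); b=(u-50,max(0,v-50),u+50,min(215,v+50))
for k in('dark','steel'): ring(im,b,16,c,k)
E
```

```text
time_s: 26.65
tcp_pos: [576.1, -187.1, 157.3]
tool_rot: [2.111, 1.57, 2.114]
wrist_force: [-0.3, -0.7, -0.1]
gripper_width: 84.9
time_s: 26.95
tcp_pos: [571.4, -187.8, 159.4]
tool_rot: [-0.551, 1.571, -0.55]
wrist_force: [0.2, -0.1, 0.0]
gripper_width: 84.9
t 27.0 tcp [ 571.4 -187.8  159.4] [ 571.5 -187.9  159.6] y [-0.  1. -0.] z [1.    0.    0.001] j6 -0.41 F [-0.4 -0.2  0.9] w 84.9
[259.23158595 174.9208246 ]
   dark [ 572.2 -189.1] d [41.4 42.1]
   steel [ 572.7 -188.1] d [52.1 53.3]
```

```bash
python3 -m handwheel '{"slide":[[20,-1,1],[35,0,0],[35,0,0],[30,0,0],[15,0,0],[8,0,0],[0,0,0],[0,0,0]],"twist":[0,0,0,0,0,0,0,0]}'
```

```text
time_s: 27.8
tcp_pos: [574.3, -189.7, 17.8]
tool_rot: [-0.397, 1.568, -0.397]
wrist_force: [0.2, 0.9, -0.4]
gripper_width: 85.3
```

```bash
python3 -m handwheel '{"slide":[[4,0.5,-1],[2.5,0,0],[0,0,0],[0,0,0]],"twist":[0,0,0,0]}'
python3 -m handwheel '{"slide":[[0,0,0],[0,0,0],[0,0,0],[0,0,0],[0,0,0],[0,0,0],[0,0,0]],"twist":[0,0,0,0,0,0,0]}' 40 40
```

```text
time_s: 28.2
tcp_pos: [572.3, -188.7, 9.7]
tool_rot: [-0.382, 1.571, -0.382]
wrist_force: [0.3, 0.0, -0.2]
gripper_width: 85.1
time_s: 28.9
tcp_pos: [572.2, -188.7, 9.5]
tool_rot: [2.701, 1.571, 2.701]
wrist_force: [-0.3, 0.8, 0.1]
gripper_width: 51.3
```

```bash
python3 -m handwheel '{"slide":[[-10,0,0],[-30,0,0],[-40,0,0],[-40,0,0],[-30,0,0],[0,-10,-30],[0,-20,-45],[0,-20,-40],[0,-21,-21],[0,0,0],[0,0,0],[0,0,0]],"twist":[0,0,0,0,0,0,0,0,0,0,0,0]}'
python3 - <<'E'
from look import *
c,im=look('w18')
for z in (11,15): holes(im,(180,0,350,180),z,c,300)
E
```

```text
time_s: 30.1
tcp_pos: [436.8, -259.3, 159.9]
tool_rot: [0.208, 1.57, 0.208]
wrist_force: [0.5, 0.5, -2.0]
gripper_width: 51.2
t 30.15 tcp [ 436.8 -259.3  159.9] [ 436.9 -259.2  159.7] y [-0.001  1.     0.   ] z [1.    0.001 0.   ] j6 -0.64 F [-0.4 -0.1 -1. ] w 50.9
  hole [ 435.5 -160.5] d [60.6 61.2] px [257.3  67.2]
  hole [ 463.2 -123.4] d [17.  17.3] px [288.5  24.5]
  hole [ 435.5 -160.8] d [59.8 60.4] px [257.3  67.2]
  hole [ 462.9 -124.2] d [16.8 17.1] px [288.5  24.5]
```

```bash
python3 -m handwheel '{"slide":[[0,25,-1],[0,40,0],[0,25,0],[0,8.5,0],[20,0,0],[35,0,0],[35,0,0],[25,0,0],[15,0,0],[0,0,0],[0,0,0]],"twist":[0,0,0,0,0,0,0,0,0,0,0]}'
```

```text
time_s: 31.25
tcp_pos: [435.7, -161.4, 29.9]
tool_rot: [-1.809, 1.571, -1.808]
wrist_force: [0.7, -1.0, -1.5]
gripper_width: 51.4
```

```bash
python3 -m handwheel '{"slide":[[4,0.7,0],[4,0,0],[2,0,0],[1.5,0,0],[0,0,0]],"twist":[0,0,0,0,0]}'
python3 -m handwheel '{"slide":[[0,0,0],[0,0,0],[0,0,0],[0,0,0],[-5,0,0],[-20,0,0],[-40,0,0],[-40,0,0],[-35,0,0],[0,0,0],[0,0,0]],"twist":[0,0,0,0,0,0,0,0,0,0,0]}' 70
python3 -m handwheel '{"slide":[[0,-40,0],[0,-45,0],[0,-40,7],[0,0,0],[0,0,0],[0,0,0]],"twist":[0,0,0,0,0,0]}'
python3 - <<'E'
from look import *
c,im=look('w19')
for z in (11,15): holes(im,(180,0,330,140),z,c,300)
u,v=proj(c,[435.5,-160.6,24]).astype(int); b=(u-38,max(0,v-38),u+38,v+38); print(u,v)
for z in (24,16):
  for k in('dark','steel'): ring(im,b,z,c,k)
u,v=proj(c,[443,-285,16]).astype(int); b=(u-45,v-40,u+45,v+35); print(u,v)
for k in('brass','steel'): ring(im,b,16,c,k)
E
```

```text
time_s: 31.75
tcp_pos: [435.1, -160.5, 18.0]
tool_rot: [2.806, 1.571, 2.807]
wrist_force: [0.2, -0.1, -1.3]
gripper_width: 51.1
time_s: 32.85
tcp_pos: [435.7, -160.8, 159.2]
tool_rot: [-0.484, 1.568, -0.484]
wrist_force: [0.8, 0.9, -0.6]
gripper_width: 69.9
time_s: 33.45
tcp_pos: [441.4, -284.2, 156.4]
tool_rot: [2.389, 1.568, 2.389]
wrist_force: [-0.3, 0.3, -0.2]
gripper_width: 70.2
t 33.5 tcp [ 441.4 -284.2  156.4] [ 441.7 -284.1  156.9] y [-0.001  1.     0.001] z [ 1.     0.001 -0.002] j6 -0.68 F [ 0.1  1.2 -0. ] w 70.2
  hole [ 435.6 -160.5] d [60.6 60.9] px [252.7  38.1]
  hole [ 435.7 -161.1] d [59.8 60.1] px [252.7  38.1]
252 36
   dark [ 435.5 -160.6] d [41.5 42.1]
   steel [ 436.5 -162. ] d [53.7 56.7]
   dark [ 435.4 -159.3] d [42.6 43.2]
   steel [ 436.3 -160.8] d [55.1 58.2]
260 176
   brass [ 442.6 -284.8] d [32.5 32.6]
   steel [ 442.8 -284.5] d [39.5 40.3]
```

Medium bearing is home: its ring fits at z=24 and it's centred at (435.5,−160.6). For the small housing near the drawers I'll turn the tool so the long body axis runs along y, then grip the small bearing.

```bash
python3 -m handwheel '{"slide":[[0,-0.6,1.5],[0,0,0],[0,0,0],[0,0,0],[0,0,0],[0,0,0],[0,0,0],[0,0,0],[0,0,0],[0,0,0],[0,0,0],[0,0,0]],"twist":[-8.2,-8.2,-8.2,-8.2,-8.2,-8.2,-8.2,-8.2,-8.2,-8.2,-8,0]}'
python3 -m handwheel '{"slide":[[0,0,0],[20,0,0],[35,0,0],[35,0,0],[30,0,0],[15,0,0],[0,0,0],[0,0,0],[0,0,0]],"twist":[0,0,0,0,0,0,0,0,0]}'
python3 look.py w20
```

```text
time_s: 34.7
tcp_pos: [443.7, -284.8, 157.9]
tool_rot: [0.471, 1.571, 2.043]
wrist_force: [0.2, -0.1, 0.5]
gripper_width: 69.9
time_s: 35.6
tcp_pos: [445.1, -287.2, 25.2]
tool_rot: [-2.246, 1.567, -0.675]
wrist_force: [0.5, 0.6, 0.5]
gripper_width: 70.3
t 35.65 tcp [ 445.1 -287.2   25.2] [ 445.1 -287.1   25.2] y [-1.     0.    -0.003] z [ 0.     1.    -0.002] j6 -2.25 F [-0.  -0.2  0.7] w 70.2
```

```bash
python3 -m handwheel '{"slide":[[7,0,0],[4,0,0],[0,0,0],[0,0,0],[0,0,0]],"twist":[0,0,0,0,0]}'
```

```text
time_s: 36.15
tcp_pos: [443.7, -286.1, 12.1]
tool_rot: [-1.551, 1.571, 0.02]
wrist_force: [0.0, -0.3, -0.1]
gripper_width: 69.8
```

```bash
python3 -m handwheel '{"slide":[[2,0.6,1],[0,0,0],[0,0,0]],"twist":[0,0,0]}'
python3 -m handwheel '{"slide":[[0,0,0],[0,0,0],[0,0,0],[0,0,0],[0,0,0],[0,0,0],[0,0,0]],"twist":[0,0,0,0,0,0,0]}' 28 35
python3 -m handwheel '{"slide":[[-10,0,0],[-30,0,0],[-40,0,0],[-40,0,0],[-20,0,0],[0,-30,0],[0,-45,0],[0,-30,-10],[0,-12,-6],[0,0,0],[0,0,0],[0,0,0]],"twist":[0,0,0,0,0,0,0,0,0,0,0,0]}'
python3 - <<'E'
from look import *
c,im=look('w21'); print(proj(c,[560,-302,15]))
cv2.imwrite('pics/w21b.png',im)
E
```

```text
time_s: 36.45
tcp_pos: [443.1, -285.0, 10.0]
tool_rot: [0.737, 1.571, 2.308]
wrist_force: [0.3, 0.6, -0.2]
gripper_width: 70.2
time_s: 37.15
tcp_pos: [443.1, -285.1, 10.1]
tool_rot: [-0.745, 1.571, 0.826]
wrist_force: [0.5, 0.4, 0.5]
gripper_width: 38.2
time_s: 38.35
tcp_pos: [559.3, -300.8, 150.0]
tool_rot: [1.077, 1.57, 2.648]
wrist_force: [0.1, 0.6, -0.5]
gripper_width: 38.3
t 38.4 tcp [ 559.3 -300.8  150. ] [ 559.3 -300.8  150.1] y [-1.  0.  0.] z [0. 1. 0.] j6 -2.15 F [ 0.5 -0.1 -1.3] w 38.6
[258.17965857 177.54497213]
```

```bash
python3 - <<'E'
from det import *
c=cam('wrist'); im=cv2.imread('pics/w21.png')
for z in (8,15): holes(im,(150,60,380,235),z,c,40)
m=np.array(manip.camera_model('wrist')['T_tool_cam'])
T=np.eye(4);T[:3,:3]=np.array([[0,-.002,1],[0,1,.002],[-1,0,0]]);T[:3,3]=[440,-404,149.8];c['T']=T@m
print('w3');holes(cv2.imread('pics/w3.png'),(335,5,450,125),8,c,40)
E
```

```text
hole [ 580.6 -268. ] d [17.5 18.3] px [292.8 196.2]
  hole [ 542.  -334.4] d [17.2 18. ] px [224.2 157.3]
  hole [ 528.4 -282.1] d [17.5 18. ] px [279.3 142.9]
  hole [ 578.5 -268.8] d [17.1 17.9] px [292.8 196.2]
  hole [ 540.8 -333.7] d [16.8 17.6] px [224.2 157.3]
  hole [ 527.5 -282.5] d [17.1 17.6] px [279.3 142.9]
w3
  hole [ 542.5 -334.9] d [17.3 17.7] px [371.3 102.2]
  hole [ 595.2 -321.4] d [16.6 17.3] px [429.1  87.9]
  hole [ 562.1 -301.7] d [47.9 48.7] px [395.8  64.3]
  hole [ 528.7 -282.7] d [17.1 17.8] px [360.5  41.5]
  hole [ 581.3 -268.5] d [16.4 17.6] px [420.3  26.1]
```

```bash
python3 -m handwheel '{"slide":[[20,-1.2,-0.7],[35,0,0],[35,0,0],[20,0,0],[10,0,0],[0,0,0],[0,0,0],[0,0,0],[0,0,0]],"twist":[0,0,0,0,0,0,0,0,0]}'
```

```text
time_s: 39.3
tcp_pos: [562.3, -302.4, 31.9]
tool_rot: [-2.146, 1.568, -0.575]
wrist_force: [1.1, 0.5, -1.6]
gripper_width: 38.8
```

```bash
python3 -m handwheel '{"slide":[[4,0.8,0.5],[3,0,0],[2,0,0],[2,0,0],[0,0,0],[0,0,0]],"twist":[0,0,0,0,0,0]}'
```

```text
time_s: 39.9
tcp_pos: [560.5, -301.2, 18.9]
tool_rot: [0.987, 1.571, 2.558]
wrist_force: [0.4, -0.3, -0.6]
gripper_width: 38.5
```

```bash
python3 -m handwheel '{"slide":[[0.7,0,0],[0,0,0]],"twist":[0,0]}'
python3 -m handwheel '{"slide":[[0,0,0],[0,0,0],[0,0,0],[0,0,0],[-5,0,0],[-20,0,0],[-40,0,0],[-40,0,0],[-30,0,0],[0,0,0],[0,0,0],[0,0,0]],"twist":[0,0,0,0,0,0,0,0,0,0,0,0]}' 60
python3 - <<'E'
from look import *
c,im=look('w22'); u,v=proj(c,[560.5,-301.3,24]).astype(int); print(u,v)
for z in (11,15): holes(im,(u-60,v-60,u+60,v+60),z,c,300)
for k in('brass','steel'): ring(im,(u-30,v-30,u+30,v+30),24,c,k)
s,a=grab('scene','s22'); d,b=grab('side','d22')
x,y=proj(s,[439,201,30]).astype(int); x2,y2=proj(d,[439,201,30]).astype(int)
cr=lambda i,x,y,r:cv2.resize(i[max(0,y-r):y+r,max(0,x-r):x+r],(260,260),interpolation=cv2.INTER_CUBIC)
cv2.imwrite('pics/f.png',cv2.hconcat([cr(im,u,v,65),cr(a,x,y,30),cr(b,x2,y2,45)]))
E
```

```text
time_s: 40.1
tcp_pos: [560.5, -301.3, 18.4]
tool_rot: [1.257, 1.571, 2.828]
wrist_force: [0.4, 0.5, -1.1]
gripper_width: 38.4
time_s: 41.3
tcp_pos: [559.7, -300.7, 151.8]
tool_rot: [0.993, 1.568, 2.564]
wrist_force: [-0.7, 0.1, -0.2]
gripper_width: 60.0
t 41.35 tcp [ 559.7 -300.7  151.8] [ 559.5 -300.6  151.2] y [-1.    -0.     0.003] z [-0.     1.     0.002] j6 -2.15 F [ 0.3  0.4 -0.9] w 59.9
258 179
  hole [ 561.1 -301.1] d [47.9 48.4] px [258.9 176.6]
  hole [ 560.1 -301.1] d [47.3 47.8] px [258.9 176.6]
   brass [ 559.9 -301.6] d [32.  32.1]
   steel [ 559.3 -300.8] d [40.5 44.7]
```

View pics/f.png

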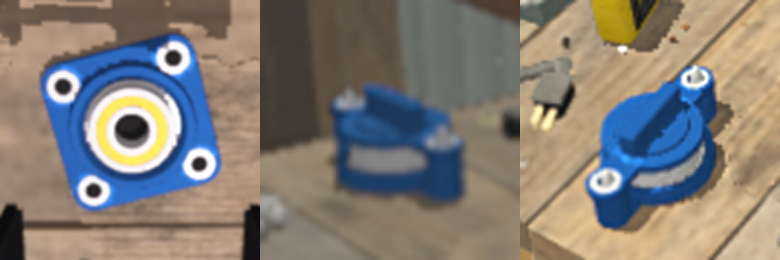

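The last composite shows the small bearing flat in its bore and both pins through a level cover. Handing in.

```bash
python3 -m handwheel '{"slide":[[0,0,0],[0,0,0],[0,0,0]],"twist":[0,0,0]}'; python3 -c "
from rig import manip
manip.finish_job()"
```

```text
time_s: 41.75
tcp_pos: [560.4, -301.2, 153.0]
tool_rot: [0.996, 1.57, 2.567]
wrist_force: [0.1, 0.3, -0.5]
gripper_width: 59.4
the job is handed in; nothing more can be done
```

I seated the large bearing and closed its housing with the cover over both dowel pins. I then seated the medium and small bearings and handed the job in at 41.8 s of the 102 s allowed. The gripper was open and well clear of everything. No verdict is reported.

**Last checks**
- **Large bearing:** centred within about 0.5 mm, and its ring size matches a bearing lying level on the seat floor. I checked this before the cover went on.
- **Medium bearing:** centred within about 0.5 mm and flat, with its ring size matching the seated height.
- **Small bearing:** centred within about 1.5 mm and flat. Its ring measured about 2% smaller than on the bench, so there is no sign of it sitting high.
- **Cover:** the near boss measured the right size for its seated height, and the last pictures show both pins through and the cover level.
- **Tape roll and tape measure:** never touched. I did not measure their positions again at the end.

**What failed or disagreed**
- **Fingertips:** they stood about level with the reported TCP, not 25 mm ahead of it. My first two grips on the large bearing closed in the air above it without moving it, so I set grip heights from what I saw.
- **Medium housing:** the first two pictures disagreed by about 6 mm in y, so I measured it again from close by before placing.
- **Bearing outlines:** once seated, fits to the outer steel edge came out slightly oval because the bright seat blended in. I relied on the inner rings for position.

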